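# Work the seized pressing screw out of a juicer

## Task

The orange pressing screw has seized in the socket of the white juicer base. Swing the red retaining arm well aside, to either side, and leave it there; then work the screw out by twisting it back and forth while you pull gently upwards, because a hard straight pull only lifts the whole juicer out of its dock, which must not happen. Stand the freed screw upright on its foot in the middle of the round green mat in the blue parts tray, and do not shift or knock over anything else on the table.

Things in the scene. Friction and masses are not known exactly. Their poses are not given: they have to be found in the camera images.
- screw: Orange pressing screw, upright in the socket, 126 mm long, 0.12-0.25 kg. Origin: centre of its flat foot; z up its axis. From the foot: grey shank, diameter 32, to 48; flange, diameter 48, 48 to 56; ribbed body under 43 across to 86; wing to hold it by, 86 to 126: flat block 44 along x, 16 thick along y. Its lowest 38 mm start in the socket, foot 80 above the table. Stands by itself on its foot.
- screw_wing (a point): Point on the screw's axis in mid wing, 108 mm above the foot; axes as the screw's. Seized: a straight pull needs 30 to 45 N, turning about 0.6 N m. The friction only opposes the direction of sliding: while being turned (either way, no limit), a pull of 10 to 18 N draws it up, at most about 7 mm per radian turned. Free once it has risen 38 mm.
- socket (a point): Centre of the socket's mouth, on top of its dark steel split jaws (about 72 across), 118 mm above the table; axes are the juicer's (x along its 180 mm depth, y along its 220 mm width, z up). The juicer is a white motor base, top 80 mm above the table, its centre 40 mm from this point along +y.
- juicer (a joint): How far the juicer base is lifted out of its dock (a low black frame, 200 x 240, 8 high, on the table), in m, 0 when fully down. It cannot turn or slide sideways, but only its own weight (2.5 kg) holds it down: it lifts when pulled up with more than about 24 N, and sinks back when let go.
- retainer (a joint): Angle of the red retaining arm, rad, anticlockwise from above positive, -1.3 to 1.3. It turns level about a post 70 mm from the socket centre along the juicer's +y. At 0 its inner end (52 from the post) lies 4 mm over the screw's flange and blocks it; beyond 0.6 either way it is clear. Arm 14 wide, top 150 above the table. Needs about 2 N at the knob; stays where left.
- retainer_knob (a point): Point on the upright round red knob at the arm's outer end, 55 mm from the arm's post, on the side away from the screw; 175 mm above the table. The knob's diameter is 18; it stands from 150 to 192 mm above the table.
- tray: Blue open parts tray, 96 along its x, 276 along its y, walls 35 high and 6 thick, floor 6 thick; fixed. Two cross walls make three compartments, 84 x 84 inside, centred at y = -90, 0 and 90 mm. Origin: centre of the underside.
- mat: Round green mat, diameter 68, 3 thick, fixed on the floor of the one empty compartment, its top 9 mm above the table. Origin: centre of its underside.
- bottle: Bystander, loose: tall clear water bottle with a blue cap and blue label, diameter 72, height 290. Origin: centre of its underside.
- tumbler: Bystander, loose: clear drinking glass, diameter 64, height 110. Origin: centre of its underside.
- meter: Bystander, loose: yellow multimeter lying flat, 150 x 75 x 34, long side along its x. Origin: centre of its underside.
- spray: Bystander, loose: blue spray can with a white top, diameter 52, height 160. Origin: centre of its underside.
- jar: Bystander, loose: small glass jar with a white lid, diameter 56, height 70. Origin: centre of its underside.
- mug: Bystander, loose: white mug, diameter 80, height 90, handle at its +y. Origin: centre of its underside.
- gear: Bystander, loose: brass gear wheel with hub standing in one compartment of the tray, diameter 60, height 45. Origin: centre of its underside.
- motor: Bystander, loose: small round steel motor with its shaft up, standing in one compartment of the tray, diameter 50, height 58. Origin: centre of its underside.
Things that resemble listed ones, but are neither listed nor needed, are in the scene too. What is meant by the screw is not purple, and is the smaller of those in its own colour.

How it is judged:
On the way, in this order (a step that is already met when the one before it is completed fails the run):
1. the retaining arm is swung aside (beyond 0.6 rad) with the screw still in its socket ((value of joint retainer above 0.6 rad or value of joint retainer below -0.6 rad) and z of screw in the frame of socket below -0.03 m), for 0.2 s.
2. the screw's foot is out of the socket (z of screw in the frame of socket above 0.004 m), for 0.1 s.
At the end, for the whole second after the job is handed in: The screw stands upright (within 0.1 rad) and at rest with its foot on the green mat, within 20 mm of the mat's centre; the juicer stands down in its dock (within 3 mm) and the retaining arm is still swung aside by more than 0.6 rad (horizontal distance between screw and mat below 0.02 m and z of screw in the frame of mat below 0.008 m and angle between screw's own z axis and vertical below 0.1 rad and linear speed of screw below 0.02 m/s and value of joint juicer below 0.003 m and (value of joint retainer above 0.6 rad or value of joint retainer below -0.6 rad)); the robot touches nothing.
It fails at once if the juicer base is lifted more than 8 mm out of its dock (value of joint juicer above 0.008 m).
It fails at once if a bystander is tipped over (angle between any of bottle, tumbler, spray, jar, mug, gear, motor's own z axis and vertical above 0.5 rad).
It fails at once if a bystander is moved more than 30 mm (distance of any of bottle, tumbler, meter, spray, jar, mug, gear, motor from where it was at the start of the episode above 0.03 m).
It also fails if it takes over 72 s, if anything falls off the work surface, if the arm or the gripper's body presses on something with over 40 N, if the wrist force passes 120 N, or if a joint passes its speed limit or range.

## Robot

A 6-joint arm with a two-finger parallel gripper is mounted at the origin on the work surface. World frame = base frame: x ahead of the robot, y to its left, z up, the work surface at z = 0. Lengths are in m, angles in rad, forces in N, time in s.
With the tool pointing down it reaches from about 0.25 to 0.725 m from the base axis. Payload 4 kg.
Tool frame: the origin (TCP) lies midway between the tips of the shut fingers; the grasp point (between the pads) lies bot.pinch_z behind it (bot.pinch_z is the distance from the TCP to the grasp point, in m); z points along the fingers, y is the direction in which the jaws open and shut (so a half turn about z gives the same grasp; the last joint's range is limited). The gripper opens to 85 mm and grips with 20 to 120 N. Pads are 22 mm wide; open, the fingers measure 114 mm over their backs; the gripper's body (76 mm by 85 mm) begins 54 mm behind the grasp point. The pads swing forward as they close: fully open they stand 13 mm farther back than shut.
Start: joints at [-1.249, 0.241, 0.005, 1.335, 0, 1.571], TCP at [0.158, -0.474, 0.231] pointing down, gripper open.
Joint ranges: [-2.72, 2.72], [-1.05, 1.87], [-1.09, 1.28], [-1.99, 2.15], [-1.42, 1.44], [-3.14, 3.14]. Speed limits (rad/s): [2.79, 2.79, 3.14, 3.14, 3.14, 3.14].

## Interface

Orientations are given as a unit quaternion [x, y, z, w].
In Python, from workcell import bot gives the robot as it stands. The module is installed in compiled form; this text tells all that it offers.
- The arm moves only by the tool move_arm, never from a script. Its argument "series" is a list that holds one entry, the list of rows, each a list of 7 numbers: the shift along the world's x, y, z in cm, then the turn, a rotation vector about the world's x, y, z in degrees, then the opening, from 0 (shut) to 1 (fully open). A call has exactly 5 rows; each row shifts and turns the pose as measured when the row begins; what a row does not reach is not made up. A row lasts 1/10 s, in which the tool goes at most 50 mm and 8.59 degrees, less where a joint would pass 70% of its speed; a pose out of reach is approached as far as the arm can. A call with a gripper value outside its range is refused whole. The fingers move at their own pace and stop on an object; the grip force is fixed at half the most. Time passes only in rows, so rows that do not move let the fingers close, or fill a call up. It gives the time, the measured TCP pose, the force and the opening at its end, in the units of the state.
- bot.get_obs(): the state, without advancing time (a new reading comes with each control period).
- bot.camera(name): name is "side" or "top"; returns (picture, depth): 480x640x3 uint8, red, green, blue; 480x640 float32, m along the optical axis (not along the pixel's ray), 0 where there is no reading.
- bot.camera_info(name): a dict with "vfov" (degrees; the focal length in pixels is half the picture's height over the tangent of half this angle, whatever the lens; pixels are square), "cx", "cy" (the principal point, pixels), "k1" (the pictures are not rectified: a ray, as slopes to the right and down, at radius r is drawn at 1 + k1 r^2 times it, then the intrinsics apply), "cam_to_world" (4x4, takes a point from camera to world coordinates). Camera axes: x right, y down, z forward; pixel columns grow to the right and rows downward; lengths in m; the calibration is good to about 2 mm. A picture is of the moment at which its call begins. camera_info takes no time and is no camera call.
- bot.job_done(): hands the job in, once; it reports no verdict.
Trained networks look in the newest picture that a camera, given by its name, has taken for a name from the list of things; names that differ only in an ending like _2 or _b are one class to them, and where a whole thing is asked for, a point or a joint stands for the part that bears it (a point fixed in the world has none). Each returns a list of dicts, best first, with "confidence" (0 to 1); they miss things now and then, are a little off and sometimes report something else, mostly with a low value. They report only what shows in the picture. A call takes as long as a camera call. They do not tell look-alikes from the thing itself.
- bot.find_in(camera, target): "at" ([x, y, z] in m, in world coordinates, good to about 4 mm: the middle of the surface that is visible of it).
The state is a dict: "clock": time; "joint_pos": joint angles; "joint_vel": joint speeds; "tau": joint torques, N m; "eef_pos": TCP position; "tool_rot": TCP orientation; "ft_force": force on the tool from outside, world axes, zero at the start; "ft_torque": the same for the moment, N m; "grip_width": finger opening in m.
Only numpy, scipy, OpenCV 4.12 (cv2) and the standard library are available. Lean on these libraries where they do the work, as an engineer would, in place of code of your own. Each camera call takes 0.05 s, during which the arm holds its last target.

## Working session

There is one attempt and no reset: what is moved stays moved. The work goes in short steps, Python scripts to look and compute and a tool call to move; the robot and the scene stay as the last step left them, time stands still between calls to the robot, and variables do not carry over. Pictures are saved under pics/ and viewed, and the job is handed in when it is done.

Besides the shell and the picture viewer there is one more tool, called after "Emit:" as a command line: name --argument value ..., lists and objects as JSON in quotes. move_arm: Moves the arm, as the interface text tells. Its arguments: {"type":"object","properties":{"series":{"type":"array","items":{"type":"array","items":{"type":"array","items":{"type":"number"}}}}},"required":["series"]}

```bash
mkdir -p pics; cat > h.py <<'E'
import numpy as np, cv2
from workcell import bot
def info(n):
    i=bot.camera_info(n); f=240/np.tan(np.radians(i['vfov'])/2); return i,f
def pix2w(n,u,v,d):
    i,f=info(n); xd=(np.asarray(u,float)-i['cx'])/f; yd=(np.asarray(v,float)-i['cy'])/f
    x,y=xd.copy(),yd.copy()
    for _ in range(20):
        s=1+i['k1']*(x*x+y*y); x,y=xd/s,yd/s
    P=np.stack([x*d,y*d,d+0*x,np.ones_like(x*d)],-1)
    return (P@np.array(i['cam_to_world']).T)[...,:3]
def w2pix(n,p):
    i,f=info(n); c=np.linalg.inv(np.array(i['cam_to_world']))@np.append(p,1)
    x,y=c[0]/c[2],c[1]/c[2]; s=1+i['k1']*(x*x+y*y)
    return np.array([x*s*f+i['cx'],y*s*f+i['cy']])
def cloud(n,d):
    v,u=np.mgrid[0:480,0:640]; return pix2w(n,u,v,d)
E
python3 - <<'E'
from h import *
o=bot.get_obs(); print({k:np.round(v,3) for k,v in o.items()}, bot.pinch_z)
for n in ('top','side'):
    p,d=bot.camera(n); np.savez(f'{n}0.npz',p=p,d=d); cv2.imwrite(f'pics/{n}0.png',p[:,:,::-1]); i,f=info(n); print(n,f,i)
    for t in ['screw','screw_wing','socket','juicer','retainer','retainer_knob','tray','mat']:
        print(n,t,[(np.round(r['at'],3).tolist(),round(r['confidence'],2)) for r in bot.find_in(n,t)])
E
```

```text
{'clock': np.float64(0.0), 'joint_pos': array([-1.249,  0.241,  0.004,  1.335, -0.   ,  1.571]), 'joint_vel': array([-0.002, -0.   , -0.   , -0.001, -0.   , -0.001]), 'tau': array([ 0.0000e+00, -3.7232e+01,  2.5241e+01,  1.7000e-02, -0.0000e+00,
       -0.0000e+00]), 'eef_pos': array([ 0.158, -0.474,  0.23 ]), 'tool_rot': array([ 0.987,  0.16 , -0.   , -0.001]), 'ft_force': array([ 0.665, -1.098,  0.582]), 'ft_torque': array([0.03 , 0.03 , 0.013]), 'grip_width': np.float64(0.085)} 0.0187
top 457.4759983615293 {'vfov': 55.36459636342718, 'cx': 325.7156801152671, 'cy': 231.90658057890693, 'k1': 0.016312530792532014, 'cam_to_world': array([[-0.02875872, -0.9917007 ,  0.12531026,  0.41889744],
       [-0.99956251,  0.02766472, -0.01046216,  0.02123103],
       [ 0.00690865, -0.12555631, -0.99206244,  1.08822425],
       [ 0.        ,  0.        ,  0.        ,  1.        ]])}
top screw [([0.689, 0.104, 0.1], 0.84), ([0.507, 0.182, 0.169], 0.67)]
top screw_wing [([0.688, 0.107, 0.094], 0.91), ([0.336, 0.204, 0.15], 0.72), ([0.541, -0.236, 0.004], 0.61), ([0.506, 0.187, 0.169], 0.57)]
top s
[... 583 characters left out ...]
51],
       [ 0.01507407, -0.74141276, -0.67087994,  0.87433895],
       [ 0.        ,  0.        ,  0.        ,  1.        ]])}
side screw [([0.685, 0.118, 0.062], 0.92), ([0.328, 0.227, 0.106], 0.8), ([0.508, 0.198, 0.177], 0.74)]
side screw_wing [([0.688, 0.119, 0.065], 0.92), ([0.324, 0.232, 0.1], 0.79), ([0.509, 0.198, 0.173], 0.6)]
side socket [([0.501, 0.277, 0.084], 0.82)]
side juicer [([0.496, 0.271, 0.081], 0.94)]
side retainer [([0.507, 0.267, 0.157], 0.89)]
side retainer_knob [([0.502, 0.269, 0.156], 0.75), ([0.751, -0.035, 0.032], 0.28)]
side tray [([0.57, -0.26, 0.02], 0.6)]
side mat [([0.747, -0.034, 0.029], 0.61), ([0.488, 0.039, 0.157], 0.58), ([0.564, -0.333, 0.011], 0.39)]
```

View pics/top0.png

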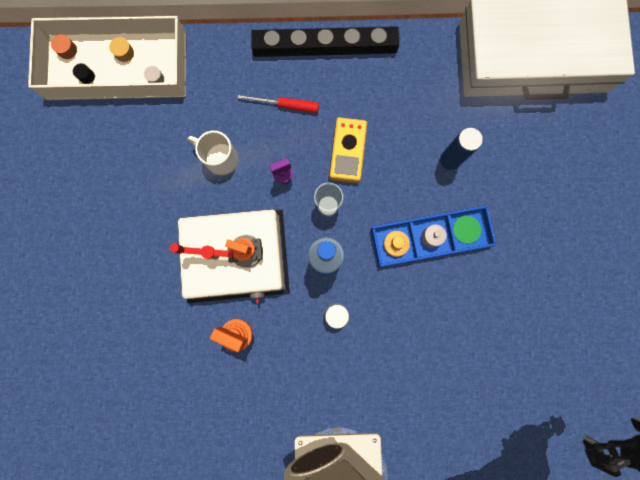

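View pics/side0.png

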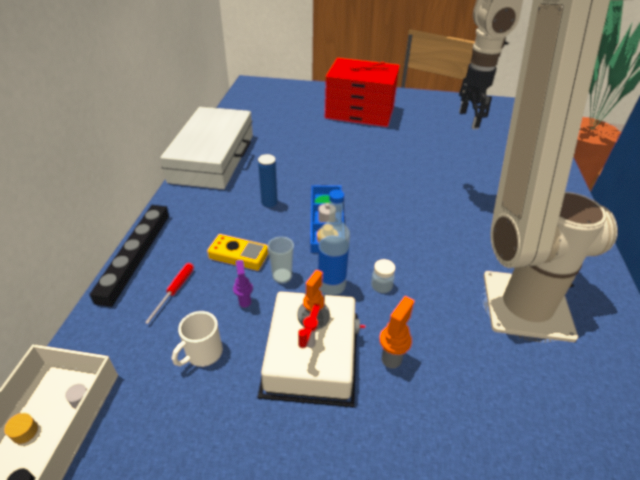

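```bash
python3 - <<'E'
from h import *
z=np.load('top0.npz');p,d=z['p'],z['d'];C=cloud('top',d)
np.save('C.npy',C)
hsv=cv2.cvtColor(p,cv2.COLOR_RGB2HSV)
im=cv2.resize(p[190:320,160:360],(800,520),interpolation=cv2.INTER_CUBIC);cv2.imwrite('pics/crop0.png',im[:,:,::-1])
z2=np.load('side0.npz');cv2.imwrite('pics/crop1.png',cv2.resize(z2['p'][250:410,250:430],(675,600),interpolation=cv2.INTER_CUBIC)[:,:,::-1])
u,v=np.meshgrid(np.arange(640),np.arange(480))
def box(m,nm):
    if m.sum()<5: print(nm,'none');return
    P=C[m]; xy=P[:,:2].astype(np.float32); print(nm,m.sum(),'med',np.round(np.median(P,0),3),'rect',[np.round(a,3) for a in cv2.minAreaRect(xy)],'z',np.round(np.percentile(P[:,2],[2,50,98]),3))
w=(u>160)&(u<300)&(v>190)&(v<310)
org=(hsv[...,0]>=4)&(hsv[...,0]<16)&(hsv[...,1]>150)
red=((hsv[...,0]<4)|(hsv[...,0]>172))&(hsv[...,1]>150)
box(w&(C[...,2]>.19),'wing top'); box(w&(C[...,2]>.195),'wing top2')
box(w&org&(C[...,2]>.15),'orange')
box(w&red&(C[...,2]>.18),'knob'); box(w&red&(C[...,2]>.14)&(C[...,2]<.16),'arm'); box(w&red,'red')
box(w&(C[...,2]>.074)&(C[...,2]<.086)&(hsv[...,1]<70),'base')
box(w&(C[...,2]>.11)&(C[...,2]<.125),'jaw')
grn=(hsv[...,0]>50)&(hsv[...,0]<75)&(hsv[...,1]>120)&(u>440)&(u<500)
box(grn,'mat')
t=(u>365)&(u<500)&(v>200)&(v<275)
box(t&(C[...,2]>.028)&(C[...,2]<.04)&(hsv[...,0]>95)&(hsv[...,0]<125),'tray rim')
box(t&(u>415)&(u<450)&(C[...,2]>.04),'motor'); box(t&(u<415)&(C[...,2]>.038),'gear')
box((u>300)&(u<350)&(v>235)&(v<280)&(C[...,2]>.24),'bottlecap')
box((u>300)&(u<350)&(v>235)&(v<285)&(C[...,2]>.1),'bottle')
for n in ['bottle','tumbler','meter','spray','jar','mug','gear','motor']:
    pass
    print(n,[(np.round(r['at'],3).tolist(),round(r['confidence'],2)) for r in bot.find_in('top',n)][:2])
E
```

```text
wing top 299 med [0.508 0.186 0.206] rect [array([0.486, 0.163]), array([0.31, 0.05]), np.float64(73.878)] z [0.191 0.206 1.088]
wing top2 244 med [0.507 0.18  0.206] rect [array([0.485, 0.157]), array([0.299, 0.046]), np.float64(72.616)] z [0.201 0.206 1.088]
orange 300 med [0.507 0.184 0.204] rect [array([0.514, 0.234]), array([0.141, 0.036]), np.float64(85.194)] z [0.151 0.204 0.209]
knob 72 med [0.509 0.308 0.191] rect [array([0.51 , 0.309]), array([0.016, 0.017]), np.float64(45.496)] z [0.181 0.191 0.195]
arm 344 med [0.503 0.254 0.151] rect [array([0.503, 0.255]), array([0.024, 0.1  ]), np.float64(0.649)] z [0.147 0.151 0.157]
red 466 med [0.504 0.259 0.152] rect [array([0.488, 0.254]), array([0.246, 0.078]), np.float64(57.718)] z [0.049 0.152 0.193]
base 6453 med [0.493 0.233 0.079] rect [array([0.506, 0.226]), array([0.18 , 0.218]), np.float64(3.827)] z [0.075 0.079 0.083]
jaw 219 med [0.505 0.161 0.117] rect [array([0.508, 0.202]), array([0.045, 0.103]), np.float64(4.024)] z [0.111 0.117 0.121]
mat 567 med [ 0.553 -0.325  0.009] rect [array([ 0.479, -0.174]), array([0.064, 0
[... 348 characters left out ...]
0.051] rect [array([ 0.499, -0.068]), array([0.099, 0.217]), np.float64(17.237)] z [0.038 0.051 1.088]
bottlecap 285 med [0.488 0.014 0.29 ] rect [array([0.462, 0.01 ]), array([0.084, 0.032]), np.float64(6.787)] z [0.284 0.29  1.088]
bottle 1051 med [0.483 0.015 0.196] rect [array([0.477, 0.008]), array([0.096, 0.072]), np.float64(24.465)] z [0.139 0.196 0.292]
bottle [([0.486, 0.016, 0.197], 0.74)]
tumbler [([0.629, 0.004, 0.055], 0.92)]
meter [([0.749, -0.048, 0.036], 0.77)]
spray [([0.712, -0.286, 0.139], 0.78), ([0.631, 0.006, 0.053], 0.63)]
jar [([0.368, -0.006, 0.074], 0.66)]
mug [([0.751, 0.267, 0.041], 0.57)]
gear [([0.523, -0.151, 0.026], 0.78)]
motor [([0.536, -0.229, 0.049], 0.8)]
```

View pics/crop0.png

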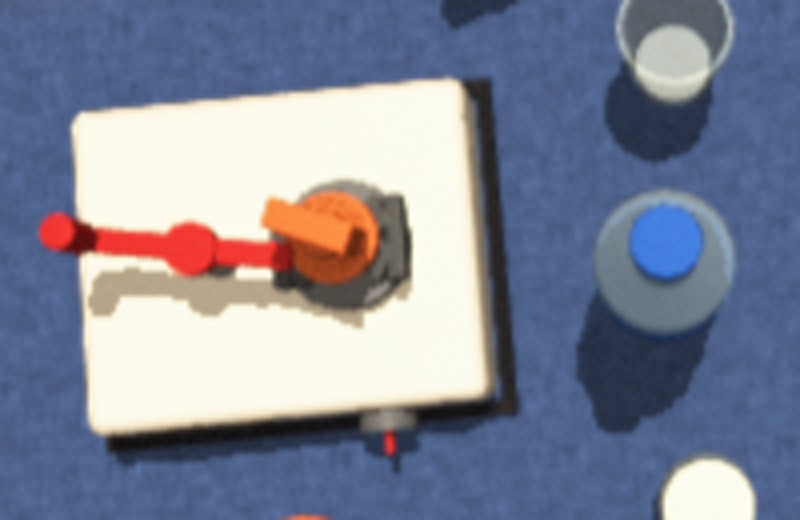

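View pics/crop1.png

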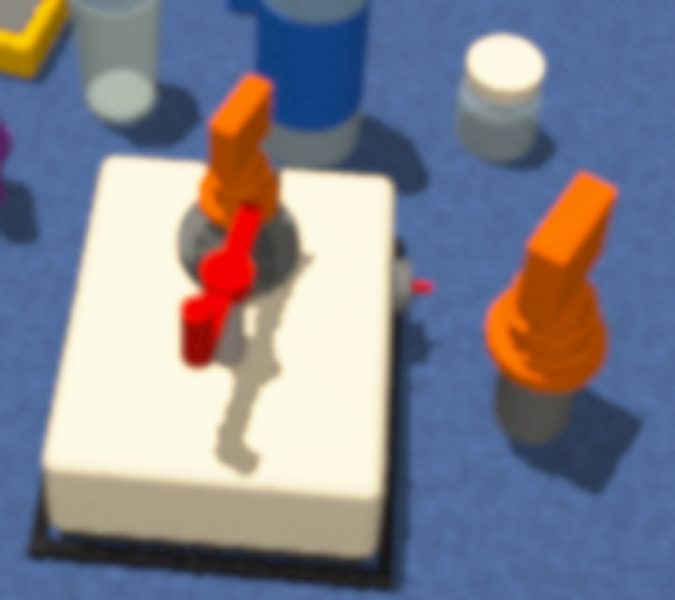

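Candidates for the screw in the top view: the orange one in the juicer socket at (243,248), the bigger orange one on the table at (233,336), and the purple one at (282,171). By the description and the crops it is the orange one in the socket. The red knob is at (175,247) and the mat at (467,230).

```bash
python3 - <<'E'
from h import *
z=np.load('top0.npz');p,d=z['p'],z['d'];C=np.load('C.npy');ok=d>0
hsv=cv2.cvtColor(p,cv2.COLOR_RGB2HSV)
u,v=np.meshgrid(np.arange(640),np.arange(480))
def box(m,nm):
    m=m&ok;m=cv2.morphologyEx(m.astype(np.uint8),cv2.MORPH_OPEN,np.ones((2,2)))>0
    P=C[m]; xy=P[:,:2].astype(np.float32); print(nm,m.sum(),'mean',np.round(np.mean(P,0),4),'rect',[np.round(a,4) for a in cv2.minAreaRect(xy)],'z',np.round(np.percentile(P[:,2],[2,50,98]),3))
w=(u>160)&(u<300)&(v>190)&(v<310)
box(w&(C[...,2]>.199)&(C[...,2]<.22)&(u>215),'wing top')
box(w&(C[...,2]>.184)&(C[...,2]<.2)&(u<190),'knob')
red=((hsv[...,0]<4)|(hsv[...,0]>172))&(hsv[...,1]>150)
box(w&red&(C[...,2]>.14)&(C[...,2]<.16),'arm')
box(w&(C[...,2]>.074)&(C[...,2]<.086)&(hsv[...,1]<70),'base')
t=(u>440)&(u<500)&(v>200)&(v<275)
box(t&(hsv[...,0]>50)&(hsv[...,0]<75)&(hsv[...,1]>120)&(C[...,2]<.02),'mat')
# side view
zs=np.load('side0.npz');ps,ds=zs['p'],zs['d'];Cs=cloud('side',ds);h2=cv2.cvtColor(ps,cv2.COLOR_RGB2HSV)
P=Cs[(ds>0)&(Cs[...,2]>.184)&(Cs[...,2]<.215)&(np.hypot(Cs[...,0]-.508,Cs[...,1]-.18)<.05)]
print(len(P),P.mean(0),cv2.minAreaRect(P[P[:,2]>.2][:,:2].astype(np.float32)))
P=Cs[(ds>0)&(Cs[...,2]>.187)&(np.hypot(Cs[...,0]-.508,Cs[...,1]-.308)<.03)];print('knob side',len(P),P.mean(0))
# motor, gear, bottle
for nm,c,r,z0,z1 in [('motor',(.537,-.24),.04,.04,.07),('gear',(.52,-.15),.04,.03,.06),('bottle',(.488,.014),.05,.1,.3)]:
    m=ok&(np.hypot(C[...,0]-c[0],C[...,1]-c[1])<r)&(C[...,2]>z0)&(C[...,2]<z1); box(m,nm)
E
```

```text
wing top 193 mean [0.5072 0.1847 0.2012] rect [array([0.5125, 0.1973]), array([0.0681, 0.0151]), np.float64(68.9702)] z [0.152 0.205 0.209]
knob 71 mean [0.5095 0.3104 0.1814] rect [array([0.51  , 0.3376]), array([0.0729, 0.0147]), np.float64(88.3306)] z [0.001 0.191 0.195]
arm 341 mean [0.5013 0.2529 0.1481] rect [array([0.4769, 0.1686]), array([0.3156, 0.0278]), np.float64(73.5527)] z [0.08  0.15  0.156]
base 6432 mean [0.5013 0.2243 0.082 ] rect [array([0.5046, 0.1873]), array([0.184 , 0.3252]), np.float64(2.2164)] z [0.073 0.08  0.085]
mat 564 mean [ 0.5494 -0.3262  0.0149] rect [array([ 0.477 , -0.1746]), array([0.0646, 0.4034]), np.float64(25.6131)] z [0.005 0.009 0.014]
238 [0.50883588 0.19512679 0.200647  ] ((0.5093663930892944, 0.19068744778633118), (0.04447253793478012, 0.01635652594268322), 70.5546875)
knob side 63 [0.50975849 0.31516242 0.19137235]
motor 378 mean [ 0.5351 -0.2415  0.0464] rect [array([ 0.5361, -0.247 ]), array([0.0611, 0.0463]), np.float64(88.1191)] z [0.005 0.049 0.064]
gear 128 mean [ 0.5195 -0.154   0.0546] rect [array([ 0.4798, -0.0727]), array([0.0274, 0.2222]), np.float64(25.9376)] z [0.026 0.05  0.055]
bottle 1040 mean [0.4823 0.0118 0.212 ] rect [array([0.4843, 0.0128]), array([0.0709, 0.1112]), np.float64(50.178)] z [0.    0.196 0.292]
```

```bash
cat > meas.py <<'E'
from h import *
from scipy import ndimage
def meas(C,d,c,r,z0,z1,nm):
    m=(d>0)&(np.hypot(C[...,0]-c[0],C[...,1]-c[1])<r)&(C[...,2]>z0)&(C[...,2]<z1)
    l,n=ndimage.label(m); 
    if n==0: print(nm,'none');return
    m=l==1+np.argmax(ndimage.sum(m,l,range(1,n+1))); P=C[m]
    R=cv2.minAreaRect(P[:,:2].astype(np.float32)); q=np.cov(P[:,:2].T);e,V=np.linalg.eigh(q)
    print(nm,len(P),'mean',np.round(P.mean(0),4),'rectc',np.round(R[0],4),'size',np.round(R[1],4),'a',round(R[2],1),'pca',round(np.degrees(np.arctan2(V[1,1],V[0,1])),1))
E
python3 - <<'E'
from meas import *
for n in('top','side'):
    z=np.load(n+'0.npz');d=z['d'];C=cloud(n,d);print(n)
    meas(C,d,(.508,.186),.05,.200,.212,'wing')
    meas(C,d,(.509,.31),.03,.186,.2,'knob')
    meas(C,d,(.504,.256),.08,.145,.158,'arm')
    meas(C,d,(.506,.226),.2,.072,.086,'base')
    meas(C,d,(.556,-.326),.034,.003,.016,'mat')
    meas(C,d,(.54,-.24),.2,.028,.039,'tray')
E
```

```text
top
wing 192 mean [0.5089 0.1859 0.2057] rectc [0.509  0.1858] size [0.0439 0.016 ] a 69.7 pca 69.4
knob 67 mean [0.5104 0.3096 0.1913] rectc [0.5107 0.3097] size [0.0172 0.0159] a 86.8 pca 92.3
arm 445 mean [0.5035 0.2485 0.1511] rectc [0.5034 0.2413] size [0.13   0.0265] a 88.3 pca 83.2
base 6566 mean [0.5037 0.2268 0.0794] rectc [0.5056 0.2259] size [0.1814 0.2194] a 3.9 pca 96.5
mat 618 mean [ 0.5556 -0.3257  0.0091] rectc [ 0.5567 -0.3259] size [0.0657 0.0656] a 87.8 pca 51.4
tray 1034 mean [ 0.5379 -0.2421  0.0337] rectc [ 0.5379 -0.2407] size [0.0965 0.2777] a 8.9 pca 98.9
side
wing 151 mean [0.5091 0.1925 0.2055] rectc [0.5094 0.1907] size [0.0445 0.0164] a 70.6 pca 69.1
knob 66 mean [0.5099 0.3154 0.1911] rectc [0.5097 0.3145] size [0.0149 0.0162] a 31.6 pca 100.7
arm 289 mean [0.503  0.2526 0.1513] rectc [0.5035 0.2541] size [0.0912 0.0269] a 77.5 pca 85.6
base 5936 mean [0.5023 0.2528 0.0796] rectc [0.5056 0.2312] size [0.1776 0.2204] a 3.8 pca 90.4
mat 113 mean [ 0.5645 -0.3317  0.0082] rectc [ 0.5663 -0.3347] size [0.0442 0.047 ] a 8.9 pca -141.2
tray 237 mean [ 0.5659 -0.2554  0.0332] rectc [ 0.5411 -0.2368] size [0.0913 0.2795] a 7.2 pca 89.5
```

Emit:
move_arm --series '[[[3,2,5,0,0,0,0],[3.5,2,3,0,0,0,0],[4,2.5,1,0,0,0,0],[4,3,0,0,0,0,0],[3,4,0,0,0,0,0]]]'

```text
clock: 1.8
eef_pos: [0.3283, -0.3429, 0.3134]
tool_rot: [0.988, 0.153, 0.001, -0.0]
ft_force: [0.2, -0.3, 0.3]
grip_width: 0.0124
```

Emit:
move_arm --series '[[[1,4.5,2,0,0,0,0],[1,4.8,1,0,0,0,0],[1,4.8,0,0,0,0,0],[1,4.8,0,0,0,0,0],[0,4.9,0,0,0,0,0]]]'

```text
clock: 2.3
eef_pos: [0.3719, -0.1013, 0.3431]
tool_rot: [0.988, 0.153, 0.003, -0.001]
ft_force: [1.0, 0.5, 0.5]
grip_width: 0.0001
```

Emit:
move_arm --series '[[[0,4.9,0,0,0,0,0],[0,4.9,0,0,0,0,0],[0,4.9,0,0,0,0,0],[0,4.9,0,0,0,0,0],[0,4.9,0,0,0,0,0]]]'

```text
clock: 2.8
eef_pos: [0.3751, 0.1337, 0.3446]
tool_rot: [0.986, 0.165, 0.004, -0.008]
ft_force: [1.0, -0.1, -0.5]
grip_width: -0.0001
```

Emit:
move_arm --series '[[[1,4.5,0,0,0,0,0],[1,4.5,0,0,0,0,0],[1,4.5,0,0,0,0,0],[1.5,3,0,0,0,0,0],[1.5,2,0,0,0,0,0]]]'

```text
clock: 3.3
eef_pos: [0.4665, 0.253, 0.3459]
tool_rot: [0.974, 0.224, -0.003, -0.041]
ft_force: [-0.1, -0.4, -0.4]
grip_width: 0.0003
```

```bash
cat > go.py <<'E'
from h import *
from scipy.spatial.transform import Rotation as R
import sys
def delta(x,y,z,jaw):  # jaw: angle of tool y axis in deg (world), tool down
    o=bot.get_obs(); q=R.from_quat(o['tool_rot'])
    a=np.radians(jaw); Y=np.array([np.cos(a),np.sin(a),0]);Z=np.array([0,0,-1.]);X=np.cross(Y,Z)
    T=R.from_matrix(np.stack([X,Y,Z],1)); rv=(T*q.inv()).as_rotvec(degrees=True)
    Yc=q.as_matrix()[:,1]; print('jaw now',round(np.degrees(np.arctan2(Yc[1],Yc[0])),1),'q6',round(o['joint_pos'][5],2))
    print('shift cm',np.round((np.array([x,y,z])-o['eef_pos'])*100,2),'rv',np.round(rv,1),'F',np.round(o['ft_force'],1),'T',np.round(o['ft_torque'],2),'w',round(o['grip_width'],4))
if __name__=='__main__': delta(*map(float,sys.argv[1:5]))
E
python3 go.py .474 .298 .165 -64
```

```text
jaw now -64.0 q6 3.14
shift cm [  0.75   4.5  -18.09] rv [-4.5 -1.3  0.1] F [-0.1 -0.4 -0.4] T [-0.04 -0.07  0.04] w 0.0003
```

Emit:
move_arm --series '[[[0,1,-2,-4,-1,7,0],[0,1.5,-3,0,0,8,0],[0,1.5,-3,0,0,8,0],[0,0.5,-3,0,0,8,0],[0,0,-2,0,0,8,0]]]'

```text
clock: 3.8
eef_pos: [0.4708, 0.3034, 0.2132]
tool_rot: [0.836, 0.548, -0.001, -0.004]
ft_force: [0.1, -0.0, -1.2]
grip_width: -0.0002
```

```bash
python3 go.py .468 .304 .165 -20
```

```text
jaw now -23.5 q6 2.55
shift cm [-0.28  0.06 -4.82] rv [-0.3 -0.4  3.5] F [ 0.1 -0.  -1.2] T [-0.03  0.01 -0.01] w -0.0002
```

Emit:
move_arm --series '[[[-0.3,0,-2.4,0,0,3,0],[0,0,-2.4,0,0,0,0],[1,0,0,0,0,0,0],[1,0,0,0,0,0,0],[1,0,0,0,0,0,0]]]'

```text
clock: 4.3
eef_pos: [0.4962, 0.3024, 0.1605]
tool_rot: [0.82, 0.573, -0.006, -0.004]
ft_force: [-2.8, -3.8, -3.1]
grip_width: 0.0004
```

Emit:
move_arm --series '[[[0.8,-0.1,0,0,0,0,0],[0.8,-0.1,0,0,0,0,0],[0.8,-0.1,0,0,0,0,0],[0.8,-0.1,0,0,0,0,0],[0,0,0,0,0,0,0]]]'

```text
clock: 4.8
eef_pos: [0.5232, 0.2867, 0.1605]
tool_rot: [0.822, 0.57, -0.021, -0.002]
ft_force: [-2.1, 0.2, -0.9]
grip_width: -0.0002
```

```bash
python3 - <<'E'
from meas import *
from go import delta
delta(.508,.188,.25,-20)
for n in('top','side'):
    p,d=bot.camera(n); np.savez(f'{n}1.npz',p=p,d=d); C=cloud(n,d);print(n)
    meas(C,d,(.548,.29),.03,.184,.196,'knob')
    meas(C,d,(.508,.186),.05,.200,.212,'wing')
    u,v=w2pix(n,[.51,.24,.16]).astype(int);v0=max(v-80,0);u0=max(u-100,0)
    cv2.imwrite(f'pics/{n}1.png',cv2.resize(p[v0:v0+160,u0:u0+200],(750,600),interpolation=cv2.INTER_CUBIC)[:,:,::-1])
E
```

```text
jaw now -20.5 q6 2.43
shift cm [-1.52 -9.87  8.95] rv [ 1.2 -2.1  0.5] F [-2.1  0.2 -0.9] T [ 0.03  0.37 -0.01] w -0.0002
top
knob 3 mean [0.5249 0.2739 0.1903] rectc [0.5248 0.2739] size [0.002 0.   ] a 1.1 pca -179.0
wing 193 mean [0.5089 0.1859 0.2054] rectc [0.509  0.1858] size [0.044 0.016] a 70.0 pca 69.9
side
knob 106 mean [0.5407 0.2956 0.1904] rectc [0.5385 0.2979] size [0.0178 0.034 ] a 60.3 pca 169.2
wing 49 mean [0.5021 0.1796 0.2048] rectc [0.501 0.181] size [0.0123 0.0267] a 8.8 pca 94.0
```

View pics/side1.png

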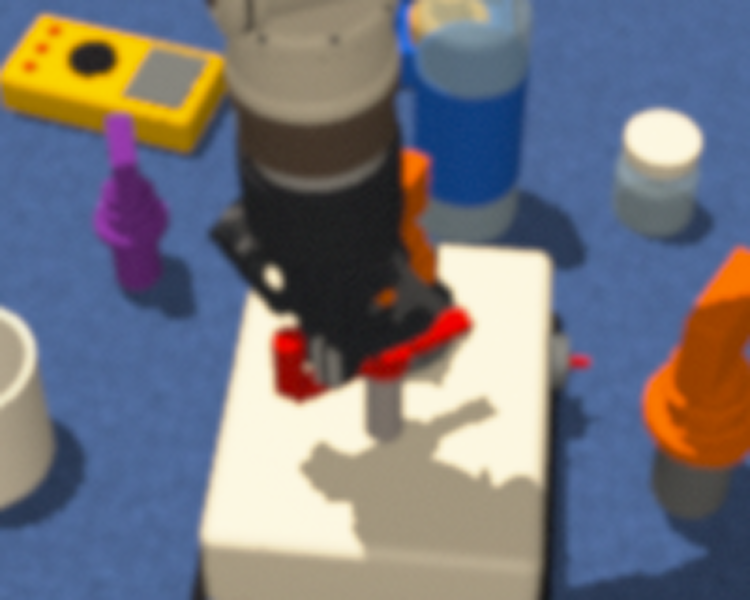

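View pics/top1.png

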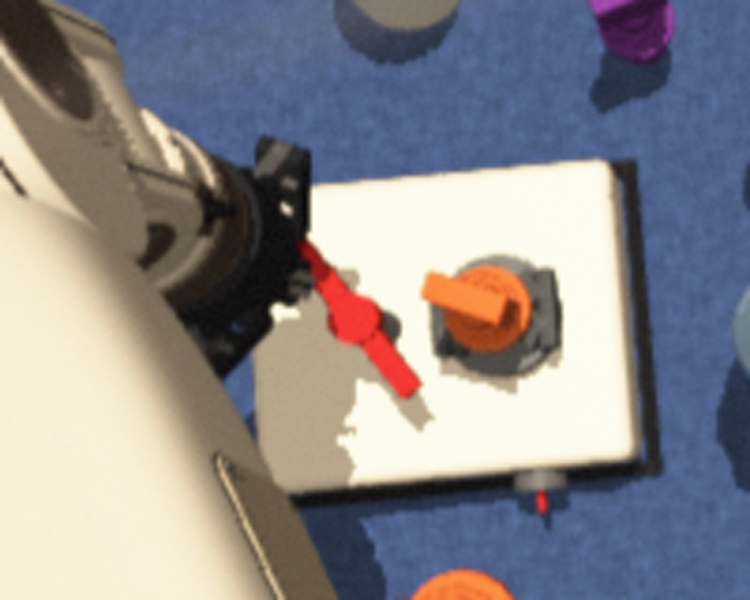

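Emit:
move_arm --series '[[[-1.5,0.5,0,0,0,0,0],[-0.5,0,4,0,0,0,0],[0,0,4.5,1,-2,0,0.5],[1,-3.5,1,0,0,0,1],[1,-3.5,0,0,0,0,1]]]'

```text
clock: 5.4
eef_pos: [0.5287, 0.2267, 0.2625]
tool_rot: [0.82, 0.573, 0.008, 0.002]
ft_force: [0.6, 0.4, 0.2]
grip_width: 0.0435
```

```bash
python3 go.py .5087 .1880 .250 -20.3
```

```text
jaw now -20.1 q6 2.33
shift cm [-2.   -3.87 -1.25] rv [-0.4  0.8 -0.2] F [0.6 0.4 0.2] T [ 0.02 -0.05  0.06] w 0.0435
```

Emit:
move_arm --series '[[[-1,-2,0,0,1,0,1],[-1,-1.9,0,0,0,0,1],[0,0,0,0,0,0,1],[0,0,0,0,0,0,1],[0,0,-1,0,0,0,1]]]'

```text
clock: 5.9
eef_pos: [0.5199, 0.1861, 0.2637]
tool_rot: [0.821, 0.57, 0.016, 0.0]
ft_force: [0.4, -0.5, -0.0]
grip_width: 0.0854
```

```bash
python3 go.py .5087 .1880 .170 -20.3
```

```text
jaw now -20.5 q6 2.27
shift cm [-1.12  0.19 -9.37] rv [-1.   1.5  0.2] F [ 0.4 -0.5 -0. ] T [-0.03  0.02  0.02] w 0.0854
```

Emit:
move_arm --series '[[[-1.1,0.2,0,-1,1.5,0,1],[0,0,-2,0,0,0,1],[0,0,-2,0,0,0,1],[0,0,0,0,0,0,1],[0,0,0,0,0,0,1]]]'

```text
clock: 6.4
eef_pos: [0.5102, 0.1929, 0.2192]
tool_rot: [0.82, 0.573, 0.0, -0.0]
ft_force: [-0.1, 0.1, 0.5]
grip_width: 0.0855
```

```bash
python3 go.py .5087 .1880 .170 -20.3
```

```text
jaw now -20.1 q6 2.28
shift cm [-0.15 -0.49 -4.92] rv [-0.   0.  -0.2] F [-0.1  0.1  0.5] T [-0.02 -0.04 -0.01] w 0.0855
```

Emit:
move_arm --series '[[[-0.1,-0.4,-1.5,0,0,0,1],[0,0,-1.5,0,0,0,1],[0,0,-1,0,0,0,1],[0,0,0,0,0,0,1],[0,0,0,0,0,0,1]]]'

```text
clock: 6.9
eef_pos: [0.5122, 0.1916, 0.1815]
tool_rot: [0.819, 0.574, 0.004, 0.0]
ft_force: [0.5, -0.1, -0.3]
grip_width: 0.0855
```

```bash
python3 - <<'E'
from meas import *
from go import delta
delta(.5087,.188,.170,-20.3)
for n in('top','side'):
    p,d=bot.camera(n); u,v=w2pix(n,[.51,.2,.17]).astype(int);v0=max(v-60,0);u0=max(u-80,0)
    cv2.imwrite(f'pics/{n}2.png',cv2.resize(p[v0:v0+120,u0:u0+160],(640,480),interpolation=cv2.INTER_CUBIC)[:,:,::-1])
E
```

```text
jaw now -20.0 q6 2.28
shift cm [-0.35 -0.36 -1.15] rv [-0.2  0.4 -0.3] F [ 0.5 -0.1 -0.3] T [-0.01 -0.04 -0.02] w 0.0855
```

View pics/side2.png

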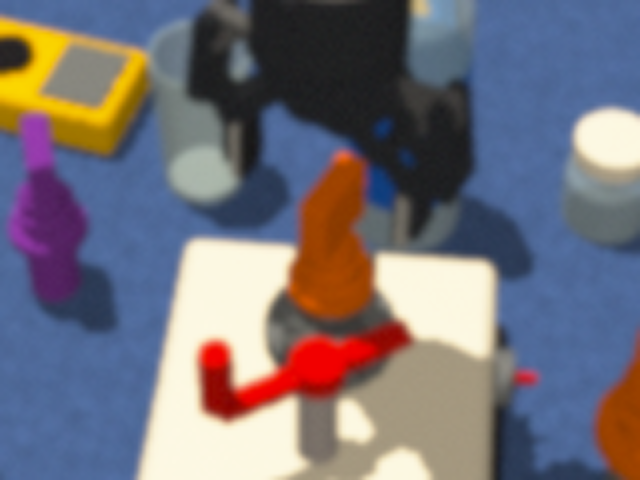

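View pics/top2.png

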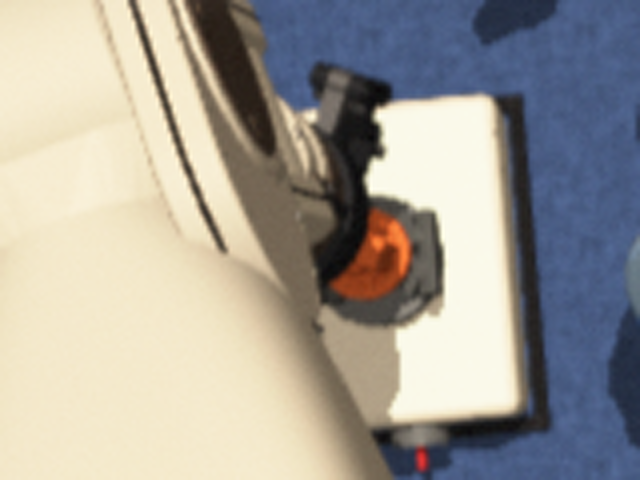

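Emit:
move_arm --series '[[[-0.3,-0.3,-1,0,0,0,1],[0,0,0,0,0,0,1],[-0.1,-0.1,-0.2,0,0,0,1],[0,0,0,0,0,0,0.6],[0,0,0,0,0,0,0.3]]]'

```text
clock: 7.5
eef_pos: [0.5086, 0.1874, 0.1702]
tool_rot: [0.819, 0.574, 0.005, 0.001]
ft_force: [0.2, -0.6, 0.6]
grip_width: 0.059
```

```bash
python3 go.py .5087 .1880 .170 -20.3
```

```text
jaw now -20.0 q6 2.27
shift cm [ 0.01  0.06 -0.02] rv [-0.3  0.5 -0.3] F [ 0.2 -0.6  0.6] T [-0.04 -0.01  0.  ] w 0.059
```

Aligned. Closing on the wing.

Emit:
move_arm --series '[[[0,0,0,0,0,0,0],[0,0,0,0,0,0,0],[0,0,0,0,0,0,0],[0,0,0,0,0,0,0],[0,0,0,0,0,0,0]]]'

```text
clock: 8.0
eef_pos: [0.5087, 0.1875, 0.1707]
tool_rot: [0.819, 0.574, 0.005, 0.001]
ft_force: [0.3, -0.8, 0.8]
grip_width: 0.0152
```

```bash
python3 go.py .5087 .1880 .170 -20.3
```

```text
jaw now -20.0 q6 2.27
shift cm [ 0.    0.05 -0.07] rv [-0.3  0.6 -0.3] F [ 0.3 -0.8  0.8] T [0.   0.15 0.03] w 0.0152
```

Emit:
move_arm --series '[[[0,0,0.05,0,0,6,0],[0,0,0.1,0,0,6,0],[0,0,0.1,0,0,6,0],[0,0,0.1,0,0,6,0],[0,0,0.1,0,0,6,0]]]'

```text
clock: 8.5
eef_pos: [0.509, 0.1872, 0.1715]
tool_rot: [0.638, 0.77, 0.004, -0.001]
ft_force: [1.0, 1.1, -4.8]
grip_width: 0.0154
```

```bash
python3 go.py .5087 .1880 .170 0
```

```text
jaw now 10.7 q6 1.73
shift cm [-0.03  0.08 -0.15] rv [ -0.5   0.3 -10.7] F [ 1.   1.1 -4.8] T [ 0.18 -0.35 -0.54] w 0.0154
```

Emit:
move_arm --series '[[[0,0,0.2,0,0,8,0],[0,0,0.25,0,0,8,0],[0,0,0.25,0,0,8,0],[0,0,0.25,0,0,8,0],[0,0,0.25,0,0,8,0]]]'

```text
clock: 9.0
eef_pos: [0.5095, 0.1872, 0.1743]
tool_rot: [0.326, 0.945, 0.001, -0.005]
ft_force: [3.1, 2.0, -9.7]
grip_width: 0.0153
```

```bash
python3 go.py .5087 .1880 .170 0
```

```text
jaw now 51.9 q6 1.01
shift cm [-0.08  0.08 -0.43] rv [ -0.5  -0.3 -51.9] F [ 3.1  2.  -9.7] T [ 0.45 -0.89 -0.55] w 0.0153
```

Emit:
move_arm --series '[[[-0.05,0,0.3,0,0,8,0],[-0.05,0,0.3,0,0,8,0],[0,0,0.3,0,0,8,0],[0,0,0.3,0,0,8,0],[0,0,0.3,0,0,8,0]]]'

```text
clock: 9.5
eef_pos: [0.5098, 0.1878, 0.1778]
tool_rot: [-0.028, 1.0, -0.002, -0.008]
ft_force: [3.2, 1.5, -11.6]
grip_width: 0.0154
```

```bash
python3 go.py .5087 .1880 .170 0; python3 - <<'E'
from meas import *
for n in ['top','side']:
    p,d=bot.camera(n);C=cloud(n,d);meas(C,d,(.506,.226),.13,.072,.09,'base')
    u,v=w2pix(n,[.51,.2,.15]).astype(int);v0=max(v-60,0);u0=max(u-80,0)
    cv2.imwrite(f'pics/{n}3.png',cv2.resize(p[v0:v0+120,u0:u0+160],(640,480),interpolation=cv2.INTER_CUBIC)[:,:,::-1])
    m=(d>0)&(abs(C[...,0]-.50)<.07)&(abs(C[...,1]-.29)<.03)&(C[...,2]>.06)&(C[...,2]<.1);print(np.median(C[m][:,2]))
E
```

```text
jaw now 93.2 q6 0.3
shift cm [-0.11  0.02 -0.78] rv [ -0.6  -0.9 -93.2] F [  3.2   1.5 -11.6] T [ 0.52 -1.   -0.54] w 0.0154
base 2296 mean [0.507  0.1546 0.0795] rectc [0.5106 0.1684] size [0.1792 0.1038] a 3.8 pca -177.1
nan
base 5630 mean [0.5005 0.2527 0.0796] rectc [0.5058 0.2295] size [0.1778 0.2241] a 3.8 pca 86.4
0.07999693574058075
  return _methods._mean(a, axis=axis, dtype=dtype,
  ret = ret.dtype.type(ret / rcount)
```

View pics/side3.png

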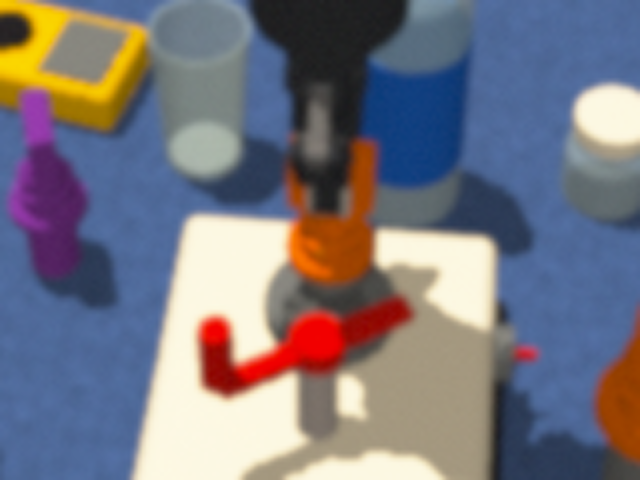

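Emit:
move_arm --series '[[[-0.05,0,0.35,0,0.5,8.4,0],[-0.05,0,0.35,0,0,8.4,0],[0,0,0.35,0,0,8.4,0],[0,0,0.35,0,0,8.4,0],[0,0,0.35,0,0,8.4,0]]]'

```text
clock: 10.1
eef_pos: [0.5098, 0.1882, 0.1832]
tool_rot: [-0.384, 0.923, -0.006, -0.015]
ft_force: [3.6, 1.2, -15.9]
grip_width: 0.0151
```

Emit:
move_arm --series '[[[-0.05,0,0.35,0,0.5,8.4,0],[-0.05,0,0.35,0,0,8.4,0],[0,0,0.35,0,0,8.4,0],[0,0,0.35,0,0,8.4,0],[0,0,0.35,0,0,8.4,0]]]'

```text
clock: 10.6
eef_pos: [0.5097, 0.1889, 0.1885]
tool_rot: [-0.692, 0.721, -0.009, -0.02]
ft_force: [3.7, 1.7, -15.5]
grip_width: 0.0154
```

```bash
python3 go.py .5087 .1880 .170 180
```

```text
jaw now 177.6 q6 -1.16
shift cm [-0.1  -0.09 -1.85] rv [ 2.4 -0.9  2.4] F [  3.7   1.7 -15.5] T [ 1.   -1.33 -0.41] w 0.0154
```

Emit:
move_arm --series '[[[-0.05,-0.05,0.35,0.6,-0.3,8.4,0],[-0.05,-0.05,0.35,0.6,-0.3,8.4,0],[0,0,0.35,0,0,8.4,0],[0,0,0.35,0,0,8.4,0],[0,0,0.35,0,0,8.4,0]]]'

```text
clock: 11.1
eef_pos: [0.5088, 0.1878, 0.1935]
tool_rot: [0.906, -0.422, 0.007, 0.009]
ft_force: [3.9, 2.6, -16.4]
grip_width: 0.015
```

Emit:
move_arm --series '[[[-0.05,-0.05,0.35,0.6,-0.3,8.4,0],[-0.05,-0.05,0.35,0.6,-0.3,8.4,0],[0,0,0.35,0,0,8.4,0],[0,0,0.35,0,0,8.4,0],[0,0,0.3,0,0,8,0]]]'

```text
clock: 11.6
eef_pos: [0.5089, 0.1861, 0.1986]
tool_rot: [0.998, -0.07, 0.005, -0.003]
ft_force: [4.4, 2.3, -14.3]
grip_width: 0.0155
```

```bash
python3 go.py .5087 .1880 .170 240
```

```text
jaw now -98.0 q6 -2.65
shift cm [-0.02  0.19 -2.86] rv [ -0.2   0.6 -22. ] F [  4.4   2.3 -14.3] T [ 0.67 -1.41 -0.45] w 0.0155
```

Emit:
move_arm --series '[[[0,0,0.1,0,0,-6,0],[-0.05,0.05,0.3,0,0,-8.4,0],[0,0.05,0.35,0,0,-8.4,0],[0,0,0.35,0,0,-8.4,0],[0,0,0.35,0,0,-8.4,0]]]'

```text
clock: 12.1
eef_pos: [0.5088, 0.1868, 0.2029]
tool_rot: [0.911, -0.412, 0.003, 0.002]
ft_force: [5.8, 1.3, -16.4]
grip_width: 0.0153
```

Emit:
move_arm --series '[[[-0.05,0,0.35,0,0,-8.4,0],[-0.05,0,0.35,0,0,-8.4,0],[0,0,0.35,0,0,-8.4,0],[0,0,0.35,0,0,-8.4,0],[0,0,0.35,0,0,-8.4,0]]]'

```text
clock: 12.6
eef_pos: [0.5089, 0.1872, 0.2079]
tool_rot: [-0.697, 0.717, -0.0, -0.007]
ft_force: [3.6, 4.5, -4.5]
grip_width: 0.0152
```

```bash
python3 go.py .5087 .1880 .170 180; python3 - <<'E'
from meas import *
n='side'
p,d=bot.camera(n);C=cloud(n,d)
u,v=w2pix(n,[.51,.2,.15]).astype(int);v0=max(v-60,0);u0=max(u-80,0)
cv2.imwrite(f'pics/{n}4.png',cv2.resize(p[v0:v0+120,u0:u0+160],(640,480),interpolation=cv2.INTER_CUBIC)[:,:,::-1])
m=(d>0)&(abs(C[...,0]-.50)<.07)&(abs(C[...,1]-.29)<.03)&(C[...,2]>.06)&(C[...,2]<.1);print(np.median(C[m][:,2]))
E
```

```text
jaw now 178.3 q6 -1.19
shift cm [-0.02  0.08 -3.79] rv [ 0.6 -0.6  1.7] F [ 3.6  4.5 -4.5] T [ 1.11 -1.24 -0.  ] w 0.0152
0.07996396684489249
```

View pics/side4.png

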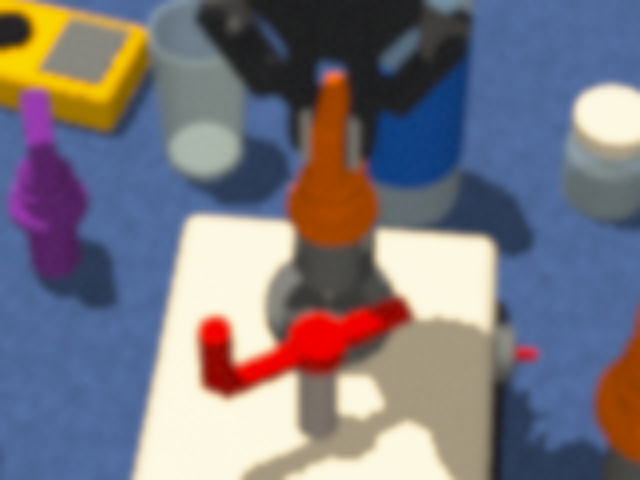

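Emit:
move_arm --series '[[[0,0,0.25,0,0,-6,0],[0,0,0.25,0,0,-6,0],[0,0,0.3,0,0,-6,0],[0,0,0.5,0,0,-6,0],[0,0,0.8,0,0,-4,0]]]'

```text
clock: 13.15
eef_pos: [0.5061, 0.1859, 0.2315]
tool_rot: [-0.491, 0.871, 0.002, -0.009]
ft_force: [0.6, 0.3, -2.2]
grip_width: 0.0153
```

```bash
python3 go.py .5087 .1880 .38 150
```

```text
jaw now 148.8 q6 -0.67
shift cm [ 0.26  0.21 14.85] rv [ 0.3 -1.   1.2] F [ 0.6  0.3 -2.2] T [ 0.06 -0.    0.01] w 0.0153
```

Emit:
move_arm --series '[[[0,0,3.5,0,0,0,0],[0,0,4,0,0,0,0],[-2,-1,4,0,0,0,0],[-3.5,-2,3,0,0,0,0],[-3.5,-3,0,0,0,0,0]]]'

```text
clock: 13.65
eef_pos: [0.4136, 0.125, 0.3814]
tool_rot: [-0.491, 0.871, 0.001, -0.01]
ft_force: [0.4, -0.9, -0.9]
grip_width: 0.0158
```

```bash
python3 go.py .36 0 .38 150
```

```text
jaw now 148.8 q6 -0.73
shift cm [ -5.36 -12.5   -0.14] rv [ 0.5 -1.1  1.2] F [ 0.4 -0.9 -0.9] T [-0.07 -0.1  -0.01] w 0.0158
```

Emit:
move_arm --series '[[[-3,-3.5,0,0,0,0,0],[-2,-4,0,0,0,0,0],[-0.5,-4,0,0,0,0,0],[0,-4.5,0,0,0,0,0],[0,-4.5,0,0,0,0,0]]]'

```text
clock: 14.15
eef_pos: [0.3488, -0.0845, 0.3885]
tool_rot: [-0.495, 0.869, -0.003, -0.005]
ft_force: [1.8, 1.1, -1.9]
grip_width: 0.015
```

Emit:
move_arm --series '[[[0,-4.5,0,0,0,0,0],[2,-4,0,0,0,0,0],[3.5,-3.5,0,0,0,0,0],[3.5,-3.5,0,0,0,0,0],[3,-3,0,0,0,0,0]]]'

```text
clock: 14.65
eef_pos: [0.4634, -0.2786, 0.3961]
tool_rot: [-0.491, 0.871, -0.008, -0.003]
ft_force: [0.2, 0.1, -1.0]
grip_width: 0.0151
```

```bash
python3 go.py .557 -.327 .18 150
```

```text
jaw now 148.8 q6 -1.56
shift cm [  9.36  -4.84 -21.61] rv [1.  0.2 1.2] F [ 0.2  0.1 -1. ] T [ 0.11 -0.07  0.  ] w 0.0151
```

Emit:
move_arm --series '[[[3,-1.6,-3,0,0,0,0],[3,-1.6,-4,0,0,0,0],[3,-1.4,-4,1,0,0,0],[0,0,-4,0,0,0,0],[0,0,-3,0,0,0,0]]]'

```text
clock: 15.15
eef_pos: [0.5572, -0.3315, 0.2175]
tool_rot: [-0.488, 0.873, -0.006, 0.004]
ft_force: [-0.0, -0.3, -1.8]
grip_width: 0.0153
```

Emit:
move_arm --series '[[[0,0,-2,0,0,0,0],[0,0,0,0,0,0,0],[0,0,0,0,0,0,0],[0,0,0,0,0,0,0],[0,0,0,0,0,0,0]]]'

```text
clock: 15.65
eef_pos: [0.5543, -0.3304, 0.1946]
tool_rot: [-0.487, 0.873, -0.003, 0.001]
ft_force: [0.5, -0.9, -0.6]
grip_width: 0.0155
```

```bash
python3 go.py .557 -.327 .102 150; python3 - <<'E'
from meas import *
for n in ['top','side']:
    p,d=bot.camera(n);C=cloud(n,d)
    u,v=w2pix(n,[.557,-.3,.08]).astype(int);v0=min(max(v-75,0),330);u0=min(max(u-100,0),440)
    print(n,u0,v0)
    cv2.imwrite(f'pics/{n}5.png',cv2.resize(p[v0:v0+150,u0:u0+200],(800,600),interpolation=cv2.INTER_CUBIC)[:,:,::-1])
    h=cv2.cvtColor(p,cv2.COLOR_RGB2HSV);m=(d>0)&(h[...,0]>=3)&(h[...,0]<12)&(h[...,1]>150)&(np.hypot(C[...,0]-.557,C[...,1]+.327)<.08)
    P=C[m];print(len(P),P.mean(0) if len(P) else '', np.percentile(P[:,2],[2,98]) if len(P) else '')
E
```

```text
jaw now 148.3 q6 -1.55
shift cm [ 0.27  0.34 -9.26] rv [0.2 0.2 1.7] F [ 0.5 -0.9 -0.6] T [-0.01 -0.   -0.03] w 0.0155
top 364 148
330 [ 0.55415392 -0.31772019  0.18526758] [0.12956985 0.24417925]
side 222 110
69 [ 0.54992131 -0.31908379  0.21534775] [0.1455017  0.43076131]
```

View pics/side5.png

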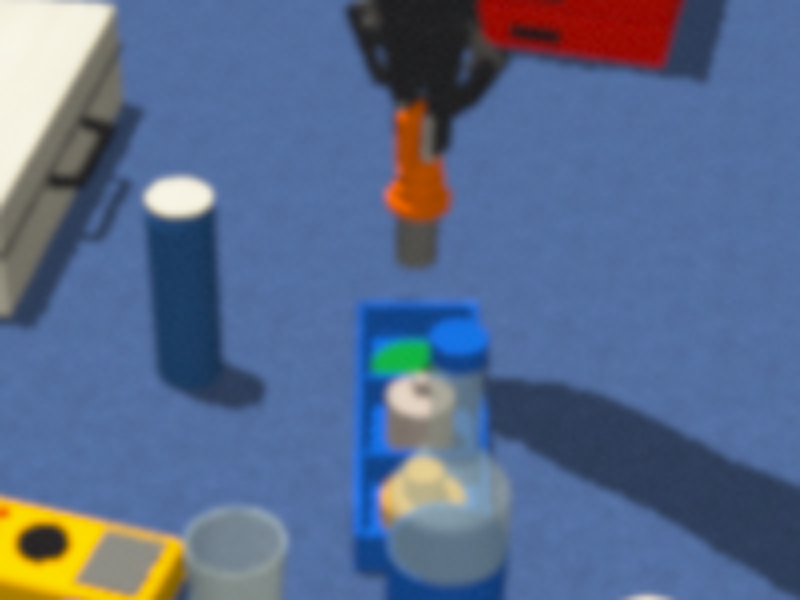

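View pics/top5.png

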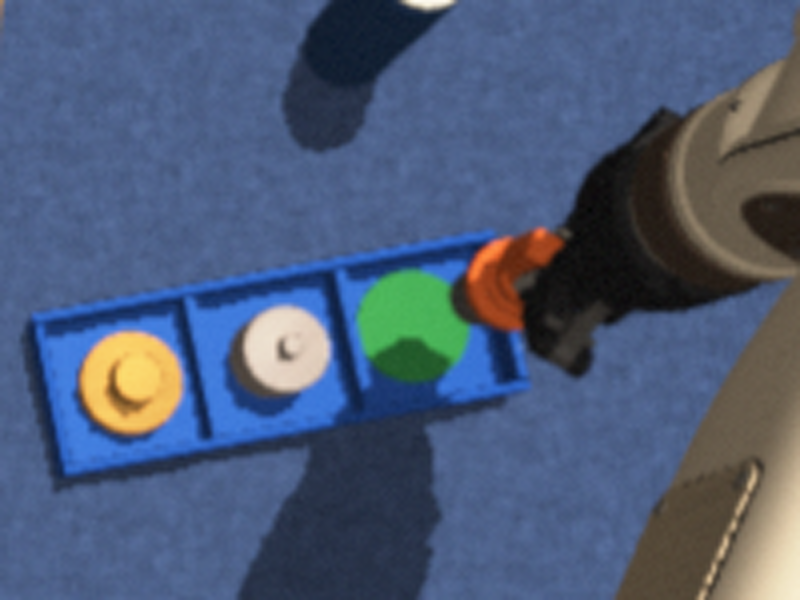

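Emit:
move_arm --series '[[[0.3,0.5,-2,0,0,0,0],[0,0,-2.5,0,0,0,0],[0,0,-2,0,0,0,0],[0,0,-1,0,0,0,0],[0,0,0,0,0,0,0]]]'

```text
clock: 16.25
eef_pos: [0.5608, -0.3271, 0.1252]
tool_rot: [-0.487, 0.873, -0.009, 0.005]
ft_force: [-0.6, -0.7, -0.6]
grip_width: 0.0154
```

```bash
python3 go.py .557 -.325 .0997 150; python3 - <<'E'
from meas import *
for n in ['top','side']:
    p,d=bot.camera(n);C=cloud(n,d)
    u,v=w2pix(n,[.557,-.3,.08]).astype(int);v0=min(max(v-60,0),360);u0=min(max(u-80,0),480)
    cv2.imwrite(f'pics/{n}6.png',cv2.resize(p[v0:v0+120,u0:u0+160],(640,480),interpolation=cv2.INTER_CUBIC)[:,:,::-1])
E
```

```text
jaw now 148.3 q6 -1.55
shift cm [-0.38  0.21 -2.55] rv [0.6 1.  1.7] F [-0.6 -0.7 -0.6] T [-0.02  0.08  0.  ] w 0.0154
```

View pics/side6.png

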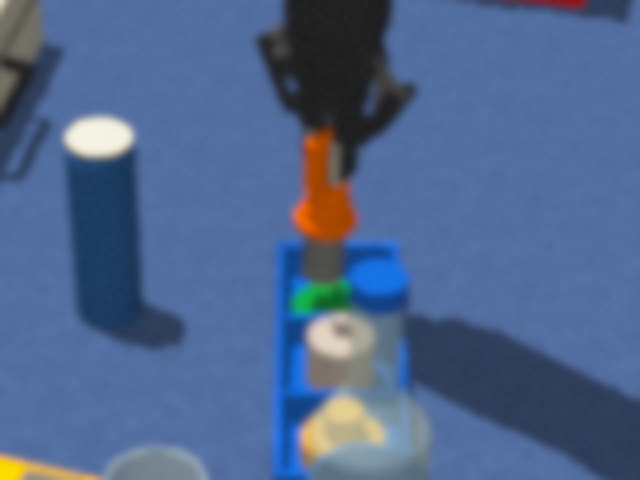

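View pics/top6.png

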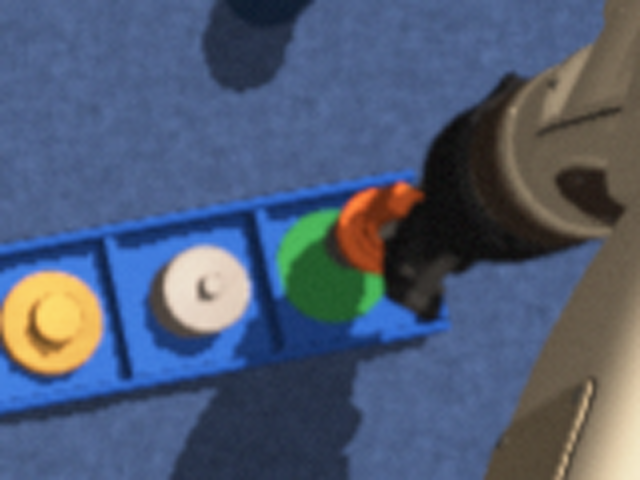

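Emit:
move_arm --series '[[[-0.4,0.3,-1,0.6,1,0,0],[0,0,-0.5,0,0,0,0],[0,0,0,0,0,0,0],[0,0,0,0,0,0,0],[0,0,0,0,0,0,0]]]'

```text
clock: 16.85
eef_pos: [0.5594, -0.3258, 0.1144]
tool_rot: [-0.487, 0.873, -0.003, 0.002]
ft_force: [1.6, 0.2, -1.0]
grip_width: 0.0151
```

```bash
python3 go.py .557 -.325 .0997 150; python3 - <<'E'
from meas import *
o=bot.get_obs()['eef_pos']
n='top'
p,d=bot.camera(n);C=cloud(n,d)
f=p.copy()
for c,z,r,col in [((.5567,-.3255),.009,.034,(255,255,0)),(o[:2],o[2]-.0907,.016,(255,0,0)),(o[:2],o[2]-.0907+.056,.024,(0,0,0))]:
    for a in np.arange(0,6.28,.1):
        q=w2pix(n,[c[0]+r*np.cos(a),c[1]+r*np.sin(a),z]); 
        u,v=np.round((q-[424,180])*6).astype(int)
        pass
u0,v0=425,185
g=cv2.resize(p[v0:v0+90,u0:u0+90],(600,600),interpolation=cv2.INTER_CUBIC)
for c,z,r,col in [((.5567,-.3255),.009,.034,(255,255,0)),(o[:2],o[2]-.0907,.016,(255,0,0)),(o[:2],o[2]-.0907+.056,.024,(0,0,0))]:
    pts=np.array([(w2pix(n,[c[0]+r*np.cos(a),c[1]+r*np.sin(a),z])-[u0,v0]+.5)*600/90 for a in np.arange(0,6.28,.1)])
    cv2.polylines(g,[pts.astype(np.int32)],True,col,1)
cv2.imwrite('pics/ov7.png',g[:,:,::-1])
E
```

```text
jaw now 148.3 q6 -1.54
shift cm [-0.24  0.08 -1.47] rv [0.2 0.3 1.7] F [ 1.6  0.2 -1. ] T [-0.03 -0.01  0.04] w 0.0151
```

View pics/ov7.png

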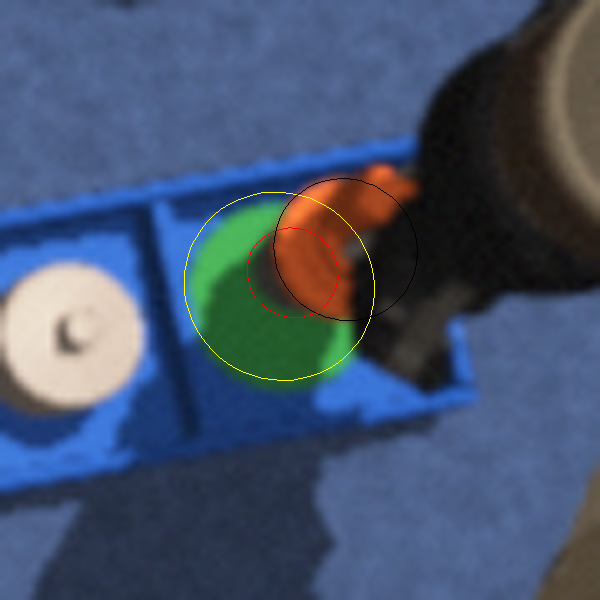

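Emit:
move_arm --series '[[[-0.5,0,-0.5,0,0,0,0],[0,0,-0.4,0,0,0,0],[0,0,-0.2,0,0,0,0],[0,0,0,0,0,0,0],[0,0,0,0,0,0,0]]]'

```text
clock: 17.4
eef_pos: [0.5537, -0.3258, 0.1026]
tool_rot: [-0.487, 0.874, -0.003, 0.002]
ft_force: [0.1, -1.1, -1.6]
grip_width: 0.0155
```

```bash
python3 go.py .554 -.326 .0997 150
```

```text
jaw now 148.3 q6 -1.55
shift cm [ 0.03 -0.02 -0.29] rv [0.2 0.4 1.7] F [ 0.1 -1.1 -1.6] T [ 0.02  0.03 -0.02] w 0.0155
```

Emit:
move_arm --series '[[[0,0,-0.15,0,0,0,0],[0,0,-0.15,0,0,0,0],[0,0,-0.1,0,0,0,0],[0,0,-0.1,0,0,0,0],[0,0,0,0,0,0,0]]]'

```text
clock: 17.9
eef_pos: [0.5543, -0.326, 0.1002]
tool_rot: [-0.487, 0.873, -0.005, 0.002]
ft_force: [-0.1, -0.0, -0.8]
grip_width: 0.0153
```

```bash
python3 go.py .554 -.326 .0997 150
```

```text
jaw now 148.3 q6 -1.55
shift cm [-0.03  0.   -0.05] rv [0.3 0.5 1.7] F [-0.1 -0.  -0.8] T [-0.02 -0.01 -0.05] w 0.0153
```

Emit:
move_arm --series '[[[0,0,-0.1,0,0,0,0],[0,0,-0.1,0,0,0,0],[0,0,-0.1,0,0,0,0],[0,0,-0.1,0,0,0,0],[0,0,0,0,0,0,0]]]'

```text
clock: 18.4
eef_pos: [0.5544, -0.3261, 0.1001]
tool_rot: [-0.487, 0.873, -0.006, 0.003]
ft_force: [-0.1, 0.6, -1.3]
grip_width: 0.0155
```

```bash
python3 go.py .554 -.326 .0997 150
```

```text
jaw now 148.3 q6 -1.55
shift cm [-0.04  0.01 -0.04] rv [0.4 0.6 1.7] F [-0.1  0.6 -1.3] T [0.06 0.03 0.  ] w 0.0155
```

Emit:
move_arm --series '[[[0,0,-0.2,0,0,0,0],[0,0,-0.2,0,0,0,0],[0,0,-0.2,0,0,0,0],[0,0,-0.2,0,0,0,0],[0,0,-0.2,0,0,0,0]]]'

```text
clock: 18.9
eef_pos: [0.5546, -0.3262, 0.1]
tool_rot: [-0.487, 0.873, -0.008, 0.004]
ft_force: [-4.2, 2.2, 11.1]
grip_width: 0.0154
```

```bash
python3 go.py .554 -.326 .0997 150;  python3 - <<'E'
from meas import *
n='side'
p,d=bot.camera(n)
u,v=w2pix(n,[.557,-.3,.06]).astype(int);v0=v-60;u0=u-80
cv2.imwrite(f'pics/{n}8.png',cv2.resize(p[v0:v0+120,u0:u0+160],(640,480),interpolation=cv2.INTER_CUBIC)[:,:,::-1])
E
```

```text
jaw now 148.3 q6 -1.55
shift cm [-0.06  0.02 -0.03] rv [0.6 0.9 1.7] F [-4.2  2.2 11.1] T [0.73 1.36 0.03] w 0.0154
```

View pics/side8.png

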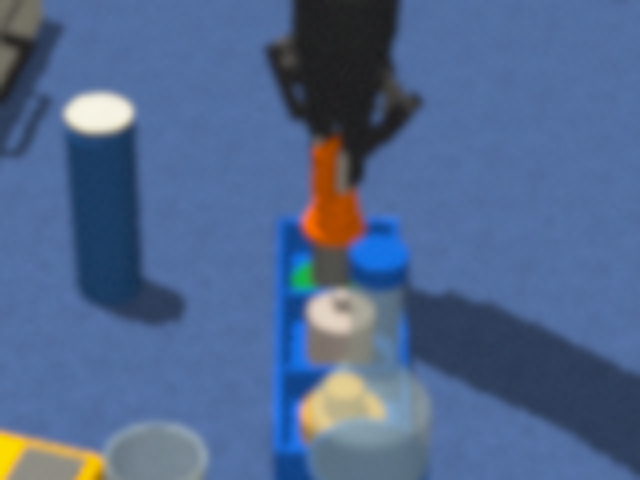

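Emit:
move_arm --series '[[[0,0,0.05,0.4,0.6,0,0],[0,0,0,0,0,0,0],[0,0,0,0,0,0,0],[0,0,0,0,0,0,0.3],[0,0,0,0,0,0,0.6]]]'

```text
clock: 19.45
eef_pos: [0.5553, -0.3265, 0.0992]
tool_rot: [-0.487, 0.873, -0.003, 0.001]
ft_force: [-0.4, -0.6, -0.1]
grip_width: 0.0388
```

```bash
python3 go.py .554 -.326 .0997 150
```

```text
jaw now 148.3 q6 -1.55
shift cm [-0.13  0.05  0.05] rv [0.2 0.3 1.7] F [-0.4 -0.6 -0.1] T [ 0.04  0.06 -0.02] w 0.0388
```

Emit:
move_arm --series '[[[0,0,0,0,0,0,1],[0,0,0,0,0,0,1],[0,0,0,0,0,0,1],[0,0,0,0,0,0,1],[0,0,1,0,0,0,1]]]'

```text
clock: 19.95
eef_pos: [0.5543, -0.3259, 0.1075]
tool_rot: [-0.487, 0.873, -0.001, 0.0]
ft_force: [0.3, 0.2, -0.2]
grip_width: 0.0855
```

```bash
python3 go.py .554 -.326 .25 150
```

```text
jaw now 148.3 q6 -1.55
shift cm [-3.000e-02 -1.000e-02  1.425e+01] rv [0.1 0.1 1.7] F [ 0.3  0.2 -0.2] T [ 0.05 -0.03 -0.01] w 0.0855
```

Released cleanly; going straight up, then aside for a check.

Emit:
move_arm --series '[[[0,0,2,0,0,0,1],[0,0,3,0,0,0,1],[0,0,4,0,0,0,1],[0,0,4,0,0,0,1],[0,0,3,0,0,0,1]]]'

```text
clock: 20.45
eef_pos: [0.5508, -0.3239, 0.2715]
tool_rot: [-0.487, 0.873, 0.002, -0.002]
ft_force: [-0.2, -1.4, -0.6]
grip_width: 0.0855
```

Emit:
move_arm --series '[[[-4,-2,0,0,0,0,1],[-4.5,-2,0,0,0,0,1],[-4.5,-2,0,0,0,0,1],[-4.5,-2,0,0,0,0,1],[-4,-2,0,0,0,0,1]]]'

```text
clock: 20.95
eef_pos: [0.3385, -0.4253, 0.2839]
tool_rot: [-0.492, 0.87, -0.009, 0.003]
ft_force: [0.7, -1.2, -0.4]
grip_width: 0.0853
```

Emit:
move_arm --series '[[[-4,-2,0,0,0,0,1],[-3,-2,0,0,0,0,1],[0,0,0,0,0,0,1],[0,0,0,0,0,0,1],[0,0,0,0,0,0,1]]]'

```text
clock: 21.45
eef_pos: [0.2603, -0.4686, 0.2897]
tool_rot: [-0.488, 0.872, -0.013, 0.003]
ft_force: [1.3, 0.1, 0.0]
grip_width: 0.0853
```

```bash
python3 - <<'E'
from meas import *
o=bot.get_obs();print(o['clock'],o['eef_pos'],o['ft_force'])
for n in ['top','side']:
    p,d=bot.camera(n);C=cloud(n,d);cv2.imwrite(f'pics/{n}9.png',p[:,:,::-1]);print(n)
    meas(C,d,(.554,-.326),.05,.125,.145,'wing top')
    meas(C,d,(.538,-.2407),.2,.028,.039,'tray')
    meas(C,d,(.506,.226),.15,.072,.09,'base')
    meas(C,d,(.548,.29),.03,.184,.196,'knob')
    meas(C,d,(.504,.256),.08,.145,.158,'arm')
for n in ['bottle','tumbler','meter','spray','jar','mug','gear','motor']:
    print(n,[(np.round(r['at'],3).tolist(),round(r['confidence'],2)) for r in bot.find_in('top',n)][:2])
E
```

```text
21.45 [ 0.26031163 -0.46860107  0.2897164 ] [1.26078    0.06407484 0.02550152]
top
wing top 191 mean [ 0.5567 -0.3254  0.1338] rectc [ 0.5568 -0.327 ] size [0.0461 0.0176] a 59.3 pca 59.7
tray 999 mean [ 0.5373 -0.2372  0.0336] rectc [ 0.538  -0.2407] size [0.0961 0.2782] a 8.8 pca 98.5
base 6455 mean [0.5026 0.2254 0.0794] rectc [0.5057 0.2257] size [0.1814 0.2194] a 4.0 pca 101.0
knob 70 mean [0.5476 0.2886 0.191 ] rectc [0.5479 0.2885] size [0.0163 0.0168] a 2.3 pca 97.6
arm 408 mean [0.5038 0.2549 0.1506] rectc [0.5042 0.2557] size [0.1019 0.0272] a 43.9 pca -142.6
side
wing top 76 mean [ 0.5552 -0.3196  0.1327] rectc [ 0.5551 -0.3226] size [0.0455 0.0198] a 59.7 pca 56.5
tray 189 mean [ 0.5738 -0.2172  0.0329] rectc [ 0.5646 -0.2313] size [0.0393 0.2764] a 9.3 pca 98.9
base 5780 mean [0.5005 0.2542 0.0796] rectc [0.5056 0.2307] size [0.1778 0.2216] a 3.7 pca 87.7
knob 78 mean [0.5459 0.2945 0.1906] rectc [0.547  0.2926] size [0.017  0.0192] a 10.8 pca 98.6
arm 412 mean [0.5053 0.2623 0.1505] rectc [0.5089 0.2622] size [0.1139 0.0282] a 32.5 pca -140.4
bottle [([0.486, 0.017, 0.197], 0.97)]
tumbler [([0.633, 0.007, 0.053], 0.73), ([0.51, 0.263, 0.15], 0.58)]
meter [([0.747, -0.045, 0.031], 0.87)]
spray [([0.712, -0.284, 0.138], 0.67), ([0.535, -0.224, 0.005], 0.67)]
jar [([0.371, -0.006, 0.075], 0.66)]
mug [([0.751, 0.268, 0.044], 0.81), ([0.5, 0.222, 0.082], 0.19)]
gear [([0.525, -0.146, 0.027], 0.9), ([0.368, -0.003, 0.071], 0.21)]
motor [([0.538, -0.231, 0.05], 0.75)]
```

View pics/top9.png

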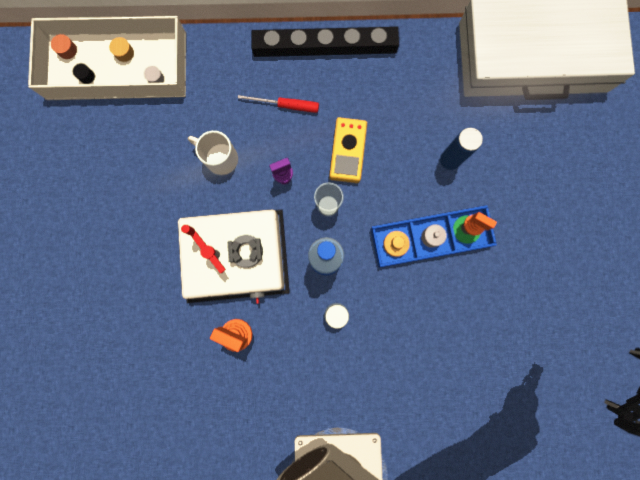

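View pics/side9.png

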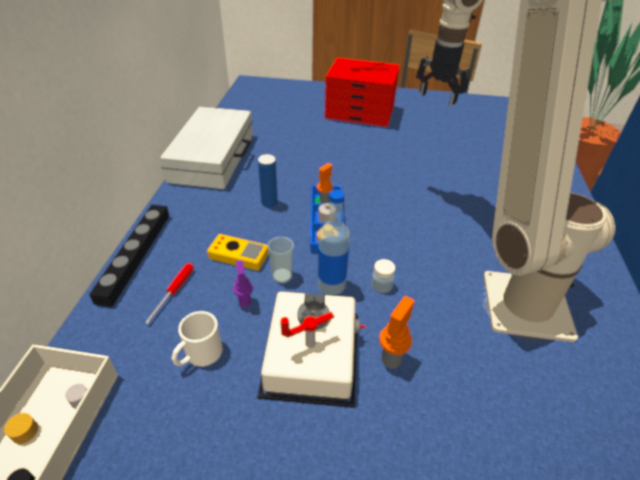

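```bash
python3 -c "
from workcell import bot
print(bot.job_done())"
```

```text
the job is handed in; nothing more can be done
None
```

I freed the screw, stood it upright on the green mat and handed the job in at about 22 s. `job_done` gave no verdict.

**What I did**
- **Retaining arm:** I pushed its knob aside to about -1.0 rad.
- **Screw:** I gripped it by the wing and turned it about 280° one way, then about 110° back. I pulled up with 10–16 N, and it came free after rising about 38 mm.
- **Placing:** I carried it past the bottle on the robot's side, set it on the mat, opened the gripper and backed off.

**Last checks**
- **Screw:** the wing top is at z = 0.134 m, where 0.135 is expected when standing on the mat. It is about 1–5 mm from the mat's centre, and both camera views show it upright.
- **Juicer:** its top is still at 0.080 m, so it is down in its dock. At the two checks during the twisting it was also down.
- **Retaining arm:** it still reads about -1.0 rad.
- **Bystanders:** all eight are within 6 mm of where they were first found, which is about the error of the networks.
- **Robot:** it was clear of everything, with force readings near zero.

**What disagreed**
- The top and side cameras differ by about 4–5 mm in y.
- The two estimates of the mat's centre, from the mat itself and from the tray, differ by about 5 mm.
- Both differences are well inside the 20 mm allowed.

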